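# Set a doming punch under the bench magnifier

## Task

Take the punch with the largest head and stand it upright on its foot in the middle of the bench block beside the magnifier, letting go slowly so that it stays standing. Then push the magnifier's stiff arm round until the lens is centred over the punch, and leave it there. Do not knock or shift the other two punches.

Things in the scene. Friction and masses are not known exactly. Their poses are not given: they have to be found in the camera images.
- large_punch_centre (a point): The steel doming punch to set up: the one with the largest head of three. 80 mm tall, round, top-heavy, about 0.17 kg. Flat foot 14 mm across; stem 11 mm; mushroom head 34 mm across, its straight band 58 to 74 mm above the foot (grip it there from above, any direction). Starts standing on the work surface. Point on its axis, 40 mm above the foot; z = towards the head.
- medium_punch_centre (a point): A like punch with a head of 25 mm, 80 mm tall, standing on the surface; leave alone. Point on its axis, 40 mm above the foot.
- small_punch_centre (a point): A like punch with a head of 18 mm, 80 mm tall, standing on the surface; leave alone. Point on its axis, 40 mm above the foot.
- block_top (a point): Centre of the upper face of the fixed steel bench block, 64 x 64 x 20 mm, which lies on a flat steel work rest, its upper face 24 mm above the work surface. Its x axis points to the magnifier's column; its centre is 140 mm from the column axis, so the lens passes over it. A grey drawer unit stands between it and the punches; a leaning screen and a wall pillar stand beyond it: carry the punch over the drawers, not round behind them.
- column_axis (a point): Point on the upright turning axis of the magnifier's arm, 176 mm above the work surface (the mid-height of the arm bar). The fixed stand has a round foot 116 mm in diameter, a 17 mm column, and a collar 34 mm in diameter with a black knob above it, the top at 202 mm.
- lens_centre (a point): Centre of the lens in its black round frame, 76 mm across, 169 to 183 mm above the surface, carried 140 mm from the column axis by a level aluminium bar 14 mm wide, 170 to 182 mm above the surface, bare from 18 to 95 mm from the axis. It starts on the robot's side of the column and must swing 60 to 90 degrees anticlockwise seen from above to come over the block. It clears the punch on the block by 65 mm.
- lens_arm (a joint): Turning angle of the magnifier's arm (rad). 0 = the arm points roughly to the robot's right (-y), near the block; grows clockwise seen from above, so at about 1.57 the arm points back at the robot (-x); range -1.0 to 2.3. Friction of about 0.22 N m (some 3 N at 75 mm from the axis) holds it wherever it is left.
There are look-alikes about, which are no part of the job. What is shaped like the part that bears large_punch_centre but green is not meant.

How it is judged:
By the outcome, as a careful person would: the job done as asked, in the order asked, and still so for the second after the job is handed in, with the robot touching nothing.
It also fails if it takes over 64 s, if anything falls off the work surface, if the arm or the gripper's body presses on something with over 40 N, if the wrist force passes 120 N, or if a joint passes its speed limit or range.

## Robot

A 6-joint arm with a two-finger parallel gripper is mounted at the origin on the work surface; the furniture and walls round the work are solid. World frame = base frame: x ahead of the robot, y to its left, z up, the work surface at z = 0. Lengths are in mm, angles in rad, forces in N, time in s.
With the tool pointing down it reaches from about 300 to 875 mm from the base axis. Payload 4.2 kg.
Tool frame: the origin (TCP) lies midway between the tips of the shut fingers; the grasp point (between the pads) lies 19 mm behind it; z points along the fingers, y is the line along which they close (so a half turn about z gives the same grasp; the last joint's range is limited). The gripper opens to 85 mm and grips with 20 to 120 N. Pads are 22 mm wide; open, the fingers measure 114 mm over their backs; the gripper's body (76 mm by 85 mm) begins 54 mm behind the grasp point. The pads swing forward as they close: fully open they stand 13 mm farther back than shut.
Start: joints at [1.193, 0.32, 1.565, -0, 1.257, -0.02], TCP at [201.376, 538.599, 231.338] pointing down, gripper open.
Joint ranges: [-3.11, 3.11], [-0.84, 2.01], [0.21, 2.61], [-1.34, 4.49], [0.05, 2.63], [-2.56, 2.56]. Speed limits (rad/s): [2.57, 2.57, 3.14, 3.14, 3.14, 3.14].

## Interface

Orientations are given as a unit quaternion [w, x, y, z].
In Python, from rig import robot gives the robot as it stands.
- The arm moves only by the tool move_arm, never from a script. Its argument "moves" is a list that holds one entry, the list of rows, each a list of 5 numbers: the opening in per cent of the stroke, from 0 (shut) to 100 (fully open), then the shift along the tool's x, y, z in cm, then the turn about the tool's z in rad. A call has 1 to 10 rows; each row shifts and turns the commanded pose from where the row before left it, along the tool's axes as they then stand; what a row does not reach is not made up. A row lasts 1/8 s, in which the tool goes at most 62.5 mm and 10.7 degrees, less where a joint would pass 70% of its speed; a pose out of reach is approached as far as the arm can. A call is refused whole if a number of a shift passes 6.25 or a number of a turn 0.188, either way. A call with a gripper value outside its range is refused whole. The fingers move at their own pace and stop on an object; "squeeze" is the grip in N (left out, the last holds). Time passes only in rows, so rows that do not move let the fingers close. It gives the time, the measured TCP pose, the force, the opening and the grip force at its end, in the units of the state.
- robot.observe(): the state, without advancing time (a new reading comes with each control period).
- robot.read_camera(name): name is "side" or "top"; returns a dict with "image" (420x560x3 uint8, red, green, blue), "fov_y" (degrees; the focal length in pixels is half the picture's height over the tangent of half this angle, whatever the lens; pixels are square), "cx", "cy" (the principal point, pixels), "position" and "attitude" of the camera in the world. Camera axes: x right, y up, looking along -z (the intrinsics and any distortion apply to the point x, -y, -z); pixel columns grow to the right and rows downward; lengths in mm; the calibration is good to about 2 mm. A picture is of the moment at which its call begins. There is no depth.
- robot.finish_job(): hands the job in; it is judged then, once.
The state is a dict: "clock": time; "joints": joint angles; "joint_vel": joint speeds; "joint_torque": joint torques, N m; "ee_pos": TCP position; "orientation": TCP orientation; "wrist_force": force on the tool from outside, world axes, zero at the start; "ft_torque": the same for the moment, N m; "width": finger opening in mm; "gripper_force": force on a finger pad.
Only numpy, scipy, OpenCV 4.12 (cv2) and the standard library are available. Lean on these libraries where they do the work, as an engineer would, in place of code of your own. Each camera call takes 0.05 s, during which the arm holds its last target. There are 200 camera calls.

## Working session

There is one attempt and no reset: what is moved stays moved. The work goes in short steps, Python scripts to look and compute and a tool call to move; the robot and the scene stay as the last step left them, time stands still between calls to the robot, and variables do not carry over. Pictures are saved under pics/ and viewed, at most 10 in all, crops included, and the job is handed in when it is done.

Besides the shell and the picture viewer there is one more tool, called after "Call:" by a JSON object that holds its "api" and its "payload", one argument or row to a line. move_arm: Moves the arm, as the interface text tells. Its arguments: {"type":"object","properties":{"moves":{"type":"array"},"squeeze":{"type":"number"}},"required":["moves"]}

```bash
mkdir -p pics; ls
python3 - <<'E'
from rig import robot
import cv2
for n in("side","top"):
    c=robot.read_camera(n); cv2.imwrite(f"pics/{n}0.png",c["image"][:,:,::-1]); print(n,{k:v for k,v in c.items() if k!="image"})
s=robot.observe(); print(s["orientation"],s["ee_pos"],s["width"],s["clock"])
E
```

```text
pics
side {'fov_y': 45.82874860259383, 'cx': 284.8682338580477, 'cy': 214.93675273304453, 'position': array([ 720.05671482, -896.12229437,  957.15860193]), 'attitude': array([0.90139573, 0.40674059, 0.05484586, 0.13798465])}
top {'fov_y': 43.426743798685074, 'cx': 286.0393641169808, 'cy': 206.49140224452657, 'position': array([ 293.39017289,  -24.72300712, 1736.22328178]), 'attitude': array([ 0.70782705,  0.04074327, -0.04467278, -0.70379344])}
[-1.57732472e-04  1.77919151e-01  9.84044792e-01 -7.73864871e-04] [201.19638524 538.20016371 230.56503942] 85.59690987691313 0.1
```

View pics/side0.png

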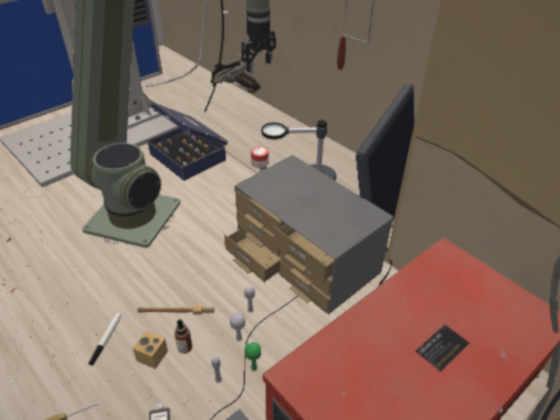

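View pics/top0.png

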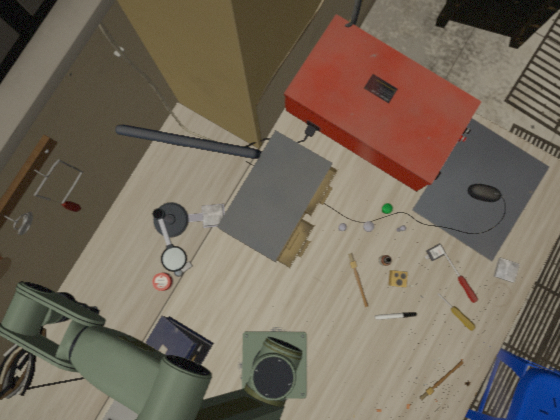

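The side view shows three grey punches at about (249,298), (237,327) and (216,368), and a green one at (253,357). The magnifier lens is at (273,131). In the top view the punches are at (342,227), (368,227) and (402,228), the column is at (165,215) and the block is near (210,215).

Run:
```python
import cv2,numpy as np
s=cv2.imread("pics/side0.png");t=cv2.imread("pics/top0.png")
f=lambda im,x,y:cv2.resize(im[y:y+75,x:x+100],(400,300),interpolation=cv2.INTER_CUBIC)
a=np.vstack([np.hstack([f(t,330,190),f(t,145,200)]),np.hstack([f(s,190,310),f(s,250,110)])])
cv2.imwrite("pics/c1.png",a)
```

```text
(no output)
```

View pics/c1.png

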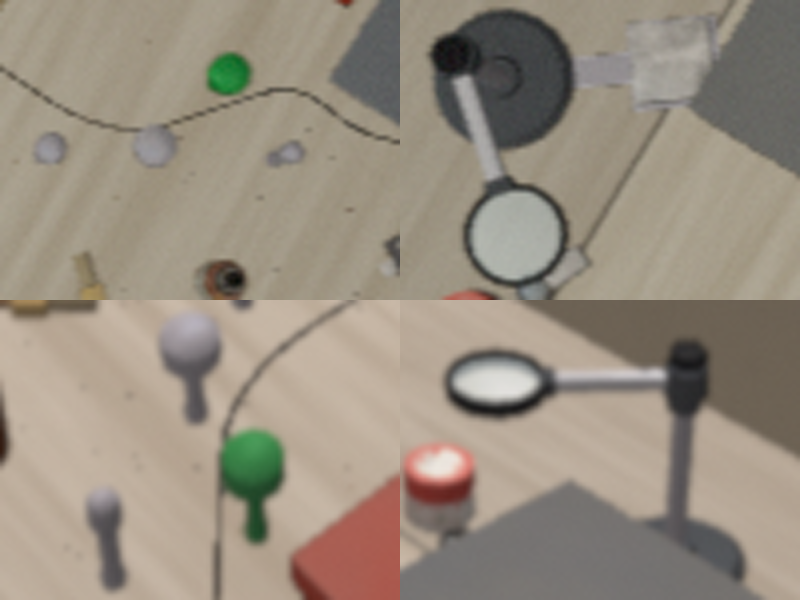

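Crop reading, in original pixels:
- **Large punch head:** top view (368.6,226.5), side view (237.4,320.9).
- **Block centre:** top view (212.4,215.4).
- **Stand foot:** (171,219.3). **Knob top:** (158.6,213).
- **Lens:** top view (173.9,258.8), side view (274.1,130.5).

```bash
cat > h.py <<'E'
import numpy as np
from rig import robot
from scipy.spatial.transform import Rotation as R
def cam(n):
    c=robot.read_camera(n); return c
def ray(c,u,v):
    f=210/np.tan(np.radians(c["fov_y"]/2)); q=c["attitude"]
    d=R.from_quat([q[1],q[2],q[3],q[0]]).apply([(u-c["cx"])/f,-(v-c["cy"])/f,-1]); return c["position"],d
def atz(c,u,v,z):
    p,d=ray(c,u,v); return (p+d*(z-p[2])/d[2]).round(1)
def tri(a,b):
    (p,d),(q,e)=a,b; t=np.linalg.lstsq(np.c_[d,-e],q-p,rcond=None)[0]
    A,B=p+d*t[0],q+e*t[1]; return ((A+B)/2).round(1),np.linalg.norm(A-B).round(1)
E
python3 - <<'E'
from h import *
t=cam("top");s=cam("side")
print("large",tri(ray(t,368.6,226.5),ray(s,237.4,320.9)),atz(t,368.6,226.5,68),atz(s,237.4,320.9,68))
print("foot large side",atz(s,238.8,340,3))
print("others",atz(t,342,227,68),atz(t,402.5,228,68), "green",atz(t,387,208.3,68))
b=atz(t,212.4,215.4,24);f=atz(t,171,219.3,5);k=atz(t,158.6,213,202);l=atz(t,173.9,258.8,176)
print("block",b,"foot",f,"knob",k,"lens",l,atz(s,274.1,130.5,176),"lens tri",tri(ray(t,173.9,258.8),ray(s,274.1,130.5)))
for P in [(156.5+.0,205.4),(177.2,203.4),(159.9,226.5),(176.0,224.2)]: pass
for u,v in [(201.5,205.2),(222.2,203.4),(204.7,226.5),(220,224.2)]: print(atz(t,u,v,24))
print(np.linalg.norm((b-k)[:2]),np.linalg.norm((l-k)[:2]),np.linalg.norm((b-f)[:2]))
# drawer unit corners (top)
for u,v in [(277,133),(331,165),(218,227),(290,267)]: print("drawer",atz(t,u,v,150))
print("drawer tri",tri(ray(t,290,267),ray(s,237,184)),tri(ray(t,218,227),ray(s,293,162)),tri(ray(t,331,165),ray(s,325,247)))
E
```

```text
large (array([ 436.7, -295.3,   64. ]), np.float64(6.0)) [ 433.6 -295.9   68. ] [ 440.7 -296.7   68. ]
foot large side [ 442.1 -300.8    3. ]
others [ 431.6 -211.4   68. ] [ 429.5 -403.6   68. ] green [ 492.2 -355.5   68. ]
block [470.7 206.3  24. ] foot [458.9 344.8   5. ] knob [458.3 339.5 202. ] lens [325.9 296.1 176. ] [331.7 297.1 176. ] lens tri (array([328.6, 297.4, 174.8]), np.float64(5.7))
[504.  242.7  24. ]
[510.3 175.2  24. ]
[434.2 230.5  24. ]
[442. 181.  24.]
133.77593206552513 139.33169058042756 139.00176257875293
drawer [714.1  -4.  150. ]
drawer [ 614.9 -170.   150. ]
drawer [422.6 171.7 150. ]
drawer [304.  -45.8 150. ]
drawer tri (array([323.6, -36.2, 221.2]), np.float64(43.8)) (array([423.8, 170.4, 169. ]), np.float64(5.9)) (array([ 597.6, -164.8,  218. ]), np.float64(7.1))
```

Call:
{"api": "move_arm", "payload": {
  "moves": [
    [[100, 0, 0, -1.0, 0.173], [100, 0, 0, -1.0, 0.173], [100, 0, 0, -1.0, 0.173], [100, 0, 0, -1.0, 0.173], [100, 0, 0, -1.0, 0.173], [100, 0, 0, -1.0, 0.173], [100, 0, 0, 0, 0.173], [100, 0, 0, 0, 0]]
  ]
}}

```text
clock: 1.2
ee_pos: [201.3, 538.5, 291.2]
orientation: [0.0, 0.706, 0.709, -0.0]
wrist_force: [-1.0, 0.9, 0.5]
width: 85.6
gripper_force: 0.0
```

Call:
{"api": "move_arm", "payload": {
  "moves": [
    [[80, -4.9, 1.4, 0, 0], [80, -4.9, 1.4, 0, 0], [80, -4.9, 1.4, 0, 0], [80, -4.9, 1.4, 0, 0], [80, -4.9, 1.4, 0, 0], [80, -4.9, 1.4, 0, 0], [80, -4.9, 1.4, 0, 0], [80, -4.9, 1.4, 0, 0], [80, -4.9, 1.4, 0, 0], [80, -4.9, 1.4, 0, 0]]
  ]
}}

```text
clock: 2.45
ee_pos: [342.4, 47.3, 291.3]
orientation: [0.0, 0.705, 0.709, 0.0]
wrist_force: [0.5, 0.4, 0.4]
width: 68.6
gripper_force: 0.0
```

Call:
{"api": "move_arm", "payload": {
  "moves": [
    [[80, -4.9, 1.4, 0, 0], [80, -4.9, 1.4, 0, 0], [80, -4.9, 1.4, 0, 0], [80, -4.9, 1.4, 0, 0], [80, -4.9, 1.4, 0, 0], [80, -4.9, 1.4, 0, 0], [80, -4.0, 1.2, 3, 0], [80, 0, 0, 5, 0], [80, 0, 0, 5, 0], [80, 0, 0, 0, 0]]
  ]
}}

```text
clock: 3.7
ee_pos: [436.6, -283.4, 157.8]
orientation: [-0.005, 0.706, 0.709, -0.001]
wrist_force: [0.1, -0.8, 0.6]
width: 68.2
gripper_force: 0.0
```

Run:
```python
from h import *
import cv2
s=cam("side");t=cam("top");print(robot.observe()["ee_pos"])
f=lambda im,x,y:cv2.resize(im[y:y+75,x:x+100,::-1],(800,600),interpolation=cv2.INTER_CUBIC)
a=f(s["image"],190,270);b=f(t["image"],320,180)
cv2.imwrite("pics/c2.png",np.vstack([cv2.resize(a,(600,450))[:, :],])) 
cv2.imwrite("pics/c2.png",np.hstack([a[:,0:560][:, ::1],]) if 0 else np.hstack([cv2.resize(a,(400,300)),cv2.resize(b,(400,300))]))
```

```text
[ 439.73493384 -285.341971    162.41124706]
```

View pics/c2.png

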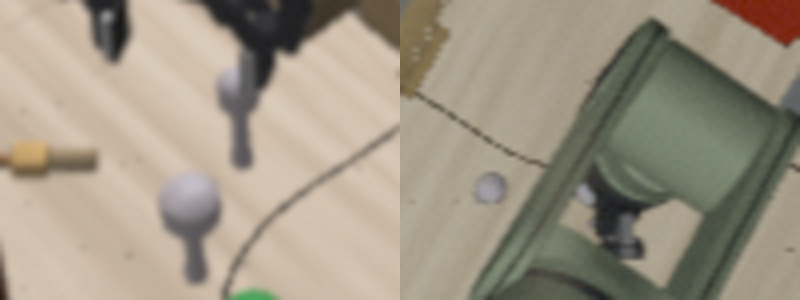

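```bash
cat >> h.py <<'E'
def proj(c,p):
    f=210/np.tan(np.radians(c["fov_y"]/2)); q=c["attitude"]
    d=R.from_quat([q[1],q[2],q[3],q[0]]).inv().apply(np.array(p,float)-c["position"])
    return (c["cx"]+f*d[0]/-d[2]).round(1),(c["cy"]-f*d[1]/-d[2]).round(1)
E
python3 - <<'E'
from h import *
s=cam("side");t=cam("top")
for i in range(3): cam("side"); e=robot.observe()["ee_pos"];print(e)
for dx in(-45,-35,35,45): print(dx,proj(s,e+[dx,0,10]))
for p in [(434,-296,66),(438,-296,66),(441,-296,66),(441,-296,0)]: print(p,proj(s,p),proj(t,p))
E
```

```text
[ 440.39661171 -285.70587714  163.74930137]
[ 440.1643195  -285.54774233  163.49241978]
[ 439.90996687 -285.39901397  163.1799329 ]
-45 (np.float64(216.1), np.float64(280.2))
-35 (np.float64(220.6), np.float64(281.3))
35 (np.float64(252.6), np.float64(289.3))
45 (np.float64(257.2), np.float64(290.5))
(434, -296, 66) (np.float64(234.7), np.float64(320.4)) (np.float64(368.5), np.float64(226.4))
(438, -296, 66) (np.float64(236.4), np.float64(320.9)) (np.float64(368.5), np.float64(225.2))
(441, -296, 66) (np.float64(237.7), np.float64(321.2)) (np.float64(368.5), np.float64(224.2))
(441, -296, 0) (np.float64(239.2), np.float64(338.9)) (np.float64(365.3), np.float64(226.0))
```

The left of the crop shows the fingertips astride the column x≈440, and the large punch is unmoved at (237.4,320.9). I need about −10 mm in y, then straight down.

Call:
{"api": "move_arm", "payload": {
  "moves": [
    [[80, -1.05, -0.1, 0, 0], [80, 0, 0, 2, 0], [80, 0, 0, 2, 0], [80, 0, 0, 2, 0], [80, 0, 0, 2, 0], [80, 0, 0, 2, 0], [80, 0, 0, 1.5, 0], [80, 0, 0, 0.5, 0], [80, 0, 0, 0, 0], [80, 0, 0, 0, 0]]
  ],
  "squeeze": 40
}}

```text
clock: 5.3
ee_pos: [438.5, -295.8, 42.0]
orientation: [0.001, 0.706, 0.708, 0.0]
wrist_force: [-0.0, 0.2, -0.4]
width: 68.7
gripper_force: 0.0
```

Run:
```python
from h import *
import cv2
s=cam("side");t=cam("top");o=robot.observe();print(o["ee_pos"],o["wrist_force"])
f=lambda im,x,y:cv2.resize(im[y:y+75,x:x+100,::-1],(800,600),interpolation=cv2.INTER_CUBIC)
cv2.imwrite("pics/c3.png",f(s["image"],190,290))
```

```text
[ 438.43442311 -295.66498328   41.90704956] [0.18317566 0.52464087 0.03601589]
```

View pics/c3.png

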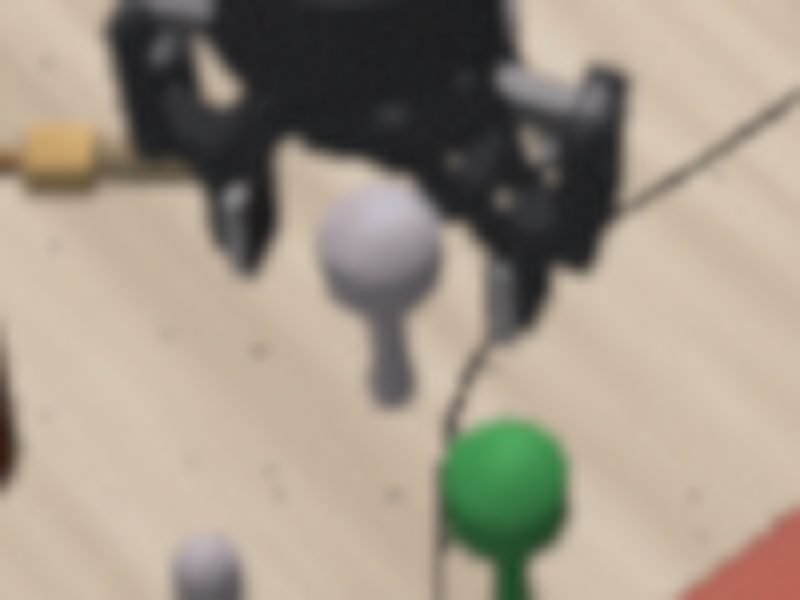

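The fingers straddle the head symmetrically: tips at (250,270) and (510,335), head at (380,248). I'll close gently.

Call:
{"api": "move_arm", "payload": {
  "moves": [
    [[65, 0, 0, 0, 0], [55, 0, 0, 0, 0], [48, 0, 0, 0, 0], [43, 0, 0, 0, 0], [39, 0, 0, 0, 0], [35, 0, 0, 0, 0], [30, 0, 0, 0, 0], [20, 0, 0, 0, 0], [20, 0, 0, 0, 0], [20, 0, 0, 0, 0]]
  ],
  "squeeze": 45
}}

```text
clock: 6.65
ee_pos: [438.2, -295.5, 41.4]
orientation: [0.0, 0.706, 0.708, 0.0]
wrist_force: [-1.0, 0.3, 2.2]
width: 32.4
gripper_force: 44.7
```

Call:
{"api": "move_arm", "payload": {
  "moves": [
    [[20, 0, 0, -1.5, 0], [20, 0, 0, -3, 0], [20, 0, 0, -4, 0], [20, 0, 0, -4, 0], [20, 0, 0, -4, 0], [20, 0, 0, -4, 0], [20, 0, 0, -4, 0], [20, 0, 0, -3, 0], [20, 0, 0, 0, 0], [20, 0, 0, 0, 0]]
  ]
}}

```text
clock: 7.9
ee_pos: [437.2, -294.9, 314.8]
orientation: [-0.001, 0.706, 0.708, -0.0]
wrist_force: [0.0, 0.4, -1.8]
width: 32.3
gripper_force: 45.0
```

Run:
```python
from h import *
import cv2
s=cam("side");t=cam("top");o=robot.observe();print(o["ee_pos"],o["wrist_force"],o["joints"])
cv2.imwrite("pics/c4.png",cv2.resize(s["image"][100:325,150:450,::-1],(800,600),interpolation=cv2.INTER_CUBIC))
print(proj(s,o["ee_pos"]))
# drawer D corner, A corner, C
print(tri(ray(t,331,165),ray(s,335,250)),tri(ray(t,281,260),ray(s,236,184)),tri(ray(t,277,133),ray(s,387,213)),tri(ray(t,218,227),ray(s,295,162)))
```

```text
[ 437.2417866  -294.8936725   314.36199024] [ 0.10182052 -0.17383269 -1.83717095] [-6.15195931e-01  2.04113984e-01  1.51649283e+00  3.92536371e-05
  1.42494188e+00 -6.17218449e-01]
(np.float64(229.4), np.float64(238.7))
(array([ 609.2, -162.7,  208.9]), np.float64(12.9)) (array([329.3, -16.4, 208.8]), np.float64(12.7)) (array([700.9,  -4.3, 205.6]), np.float64(3.2)) (array([426.4, 171.4, 168.5]), np.float64(11.3))
```

View pics/c4.png

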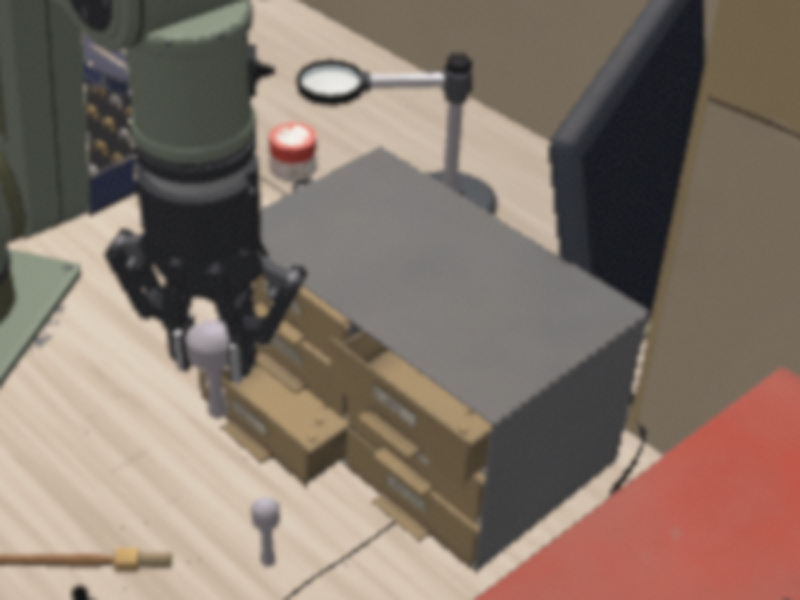

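The punch is held upright in the gripper (head at (208,345), foot at (217,405)) and the medium punch still stands. The drawers are about 208 mm tall, so I carry over them at foot z≈270.

Call:
{"api": "move_arm", "payload": {
  "moves": [
    [[20, 2, 0.1, 0, 0], [20, 4, 0.3, 0, 0], [20, 5, 0.4, 0, 0], [20, 5, 0.4, 0, 0], [20, 5, 0.4, 0, 0], [20, 5, 0.4, 0, 0], [20, 5, 0.4, 0, 0], [20, 5, 0.4, 0, 0], [20, 5, 0.4, 0, 0], [20, 4, 0.3, 0, 0]]
  ]
}}

```text
clock: 9.25
ee_pos: [470.9, 157.2, 315.6]
orientation: [-0.001, 0.706, 0.708, -0.0]
wrist_force: [1.4, -0.7, -2.3]
width: 32.6
gripper_force: 45.0
```

Call:
{"api": "move_arm", "payload": {
  "moves": [
    [[20, 3, 0, 0, 0], [20, 1.9, 0, 0, 0], [20, 0, 0, 0, 0.1], [20, 0, 0, 0, 0.15], [20, 0, 0, 0, 0.15], [20, 0, 0, 0, 0.1], [20, 0, 0, 0, 0.04], [20, 0, 0, 0, 0], [20, 0, 0, 0, 0]]
  ]
}}

```text
clock: 10.38
ee_pos: [471.8, 203.5, 316.2]
orientation: [-0.0, 0.87, 0.494, -0.0]
wrist_force: [0.1, -0.9, -1.9]
width: 32.6
gripper_force: 45.0
```

Run:
```python
from h import *
import cv2
s=cam("side");t=cam("top");o=robot.observe();print(o["ee_pos"],o["wrist_force"],o["orientation"])
a=cv2.resize(s["image"][20:220,200:400,::-1],(400,400),interpolation=cv2.INTER_CUBIC)
b=cv2.resize(t["image"][150:300,130:280,::-1],(400,400),interpolation=cv2.INTER_CUBIC)
cv2.imwrite("pics/c5.png",np.hstack([a,b]))
e=o["ee_pos"];print(proj(s,e),proj(s,e+[0,0,-41]),proj(t,[472,204,24]),proj(t,e))
```

```text
[471.90071171 203.58993605 316.23586352] [-0.43859292 -0.64406708 -0.73974673] [-3.72051585e-05  8.69545552e-01  4.93852733e-01 -9.98762791e-05]
(np.float64(315.0), np.float64(111.1)) (np.float64(314.2), np.float64(125.0)) (np.float64(213.1), np.float64(215.0)) (np.float64(199.1), np.float64(203.8))
```

View pics/c5.png

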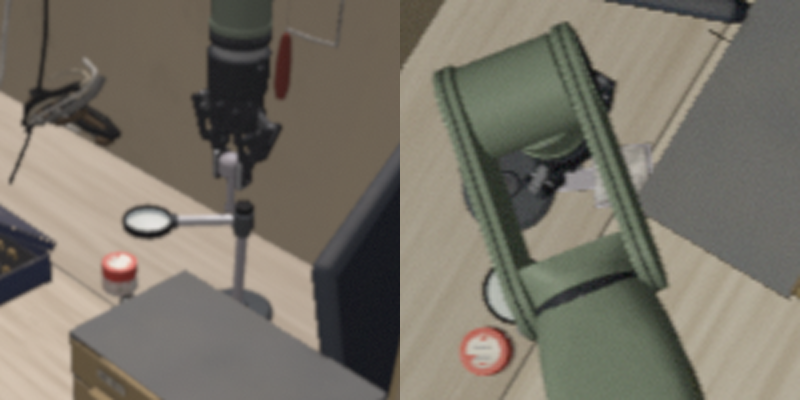

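Call:
{"api": "move_arm", "payload": {
  "moves": [
    [[20, 0.2, 0.35, 1, 0], [20, 0, 0, 3, 0], [20, 0, 0, 3, 0], [20, 0, 0, 3, 0], [20, 0, 0, 3, 0], [20, 0, 0, 2.5, 0], [20, 0, 0, 1.5, 0], [20, 0, 0, 1.5, 0], [20, 0, 0, 1.5, 0], [20, 0, 0, 0, 0]]
  ]
}}

```text
clock: 11.72
ee_pos: [475.5, 203.3, 115.3]
orientation: [-0.0, 0.87, 0.494, -0.001]
wrist_force: [0.1, -0.4, -1.9]
width: 32.3
gripper_force: 45.0
```

Run:
```python
from h import *
import cv2
s=cam("side");t=cam("top");o=robot.observe();print(o["ee_pos"],o["wrist_force"],o["orientation"])
a=cv2.resize(s["image"][60:210,240:390,::-1],(400,400),interpolation=cv2.INTER_CUBIC)
b=cv2.resize(t["image"][160:260,150:250,::-1],(400,400),interpolation=cv2.INTER_CUBIC)
cv2.imwrite("pics/c6.png",np.hstack([a,b]))
e=o["ee_pos"];print(proj(t,[475,204,24]),proj(t,e+[0,0,-41]))
```

```text
[476.4464595 203.7164061 116.6187619] [ 0.03900175  0.60621491 -2.16259674] [2.71358577e-05 8.69596680e-01 4.93762526e-01 4.26175461e-04]
(np.float64(213.1), np.float64(214.1)) (np.float64(211.1), np.float64(211.9))
```

View pics/c6.png

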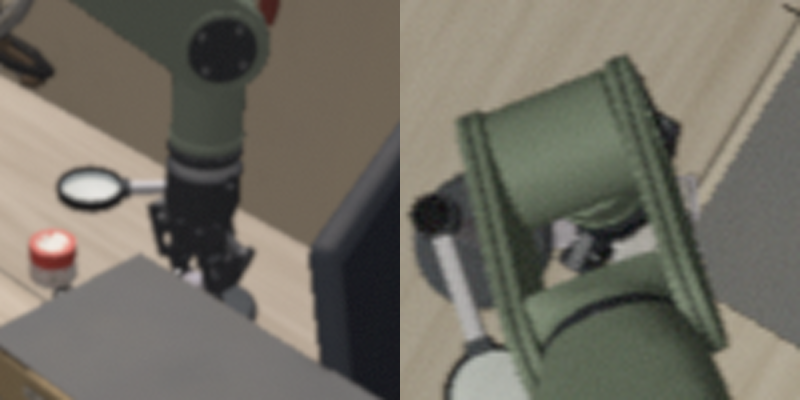

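The gripper hangs clear behind the drawers and its body clears the column and lens. I continue down, slowing near contact.

Call:
{"api": "move_arm", "payload": {
  "moves": [
    [[20, 0, 0, 1.2, 0], [20, 0, 0, 1.2, 0], [20, 0, 0, 1.0, 0], [20, 0, 0, 0.6, 0], [20, 0, 0, 0.4, 0], [20, 0, 0, 0.2, 0], [20, 0, 0, 0, 0], [20, 0, 0, 0, 0]]
  ]
}}

```text
clock: 12.82
ee_pos: [476.3, 203.7, 70.6]
orientation: [0.0, 0.87, 0.494, 0.0]
wrist_force: [0.5, -0.0, -2.0]
width: 32.7
gripper_force: 45.0
```

Call:
{"api": "move_arm", "payload": {
  "moves": [
    [[20, 0, 0, 0.1, 0], [20, 0, 0, 0.1, 0], [20, 0, 0, 0, 0]]
  ]
}}

```text
clock: 13.2
ee_pos: [476.0, 203.6, 68.3]
orientation: [-0.0, 0.87, 0.494, -0.0]
wrist_force: [-0.2, 0.4, -2.7]
width: 32.3
gripper_force: 45.0
```

Call:
{"api": "move_arm", "payload": {
  "moves": [
    [[20, 0, 0, 0.1, 0], [20, 0, 0, 0.1, 0], [20, 0, 0, 0, 0]]
  ]
}}

```text
clock: 13.58
ee_pos: [476.0, 203.5, 66.2]
orientation: [-0.0, 0.87, 0.494, -0.0]
wrist_force: [-0.8, 0.6, -1.4]
width: 32.6
gripper_force: 45.0
```

Call:
{"api": "move_arm", "payload": {
  "moves": [
    [[20, 0, 0, 0.05, 0], [20, 0, 0, 0.05, 0], [20, 0, 0, 0, 0]]
  ]
}}

```text
clock: 13.95
ee_pos: [476.2, 203.6, 65.5]
orientation: [-0.0, 0.87, 0.494, 0.0]
wrist_force: [-0.3, -0.5, -0.2]
width: 32.6
gripper_force: 45.1
```

Call:
{"api": "move_arm", "payload": {
  "moves": [
    [[20, 0, 0, 0.04, 0], [20, 0, 0, 0, 0], [20, 0, 0, 0, 0]]
  ],
  "squeeze": 20
}}

```text
clock: 14.32
ee_pos: [476.3, 203.7, 65.4]
orientation: [-0.0, 0.87, 0.494, 0.0]
wrist_force: [-2.4, 1.1, 5.8]
width: 32.8
gripper_force: 45.6
```

Call:
{"api": "move_arm", "payload": {
  "moves": [
    [[37, 0, 0, 0, 0], [38, 0, 0, 0, 0], [39, 0, 0, 0, 0], [40, 0, 0, 0, 0], [41, 0, 0, 0, 0], [42, 0, 0, 0, 0], [44, 0, 0, 0, 0], [47, 0, 0, 0, 0], [50, 0, 0, 0, 0], [54, 0, 0, 0, 0]]
  ]
}}

```text
clock: 15.58
ee_pos: [476.1, 203.6, 65.0]
orientation: [-0.0, 0.87, 0.494, 0.0]
wrist_force: [0.1, -0.5, -0.0]
width: 46.0
gripper_force: 0.0
```

Call:
{"api": "move_arm", "payload": {
  "moves": [
    [[60, 0, 0, 0, 0], [66, 0, 0, 0, 0], [72, 0, 0, 0, 0], [80, 0, 0, 0, 0], [80, 0, 0, -0.3, 0], [80, 0, 0, -0.6, 0], [80, 0, 0, -1, 0], [80, 0, 0, -1.5, 0], [80, 0, 0, -2, 0], [80, 0, 0, -2, 0]]
  ]
}}

```text
clock: 16.82
ee_pos: [476.3, 203.7, 140.6]
orientation: [0.0, 0.87, 0.494, 0.001]
wrist_force: [0.4, -0.6, -0.1]
width: 68.1
gripper_force: 0.0
```

Call:
{"api": "move_arm", "payload": {
  "moves": [
    [[80, 0, 0, -3, 0], [80, 0, 0, -3, 0], [80, 0, 0, -3, 0], [80, 0, 0, -3, 0], [80, 0, 0, -3, 0], [80, 0, 0, -2, 0], [80, 0, 0, 0, 0]]
  ]
}}

```text
clock: 17.7
ee_pos: [476.6, 203.8, 311.4]
orientation: [0.0, 0.87, 0.494, 0.002]
wrist_force: [-0.5, 0.9, 0.5]
width: 68.2
gripper_force: 0.0
```

Punch released; the force reading was clean on retreat. Now I go round to the far side of the lens bar with the fingers shut.

Call:
{"api": "move_arm", "payload": {
  "moves": [
    [[60, 2.1, -3.9, 0, 0], [40, 2.1, -3.9, 0, 0], [20, 2.1, -3.9, 0, 0], [0, 2.1, -3.9, 0, 0], [0, 0, 0, 0, -0.174], [0, 0, 0, 0, -0.174], [0, 0, 0, 0, -0.174], [0, 0, 0, 0, -0.174], [0, 0, 0, 0, -0.174], [0, 0, 0, 0, 0]]
  ]
}}

```text
clock: 18.95
ee_pos: [384.7, 355.2, 308.1]
orientation: [-0.0, 0.581, 0.814, -0.001]
wrist_force: [-0.1, 0.5, 0.8]
width: 0.2
gripper_force: 0.0
```

Run:
```python
from h import *
import cv2
s=cam("side");t=cam("top");o=robot.observe();print(o["ee_pos"],o["orientation"],o["width"])
a=cv2.resize(s["image"][60:210,240:390,::-1],(400,400),interpolation=cv2.INTER_CUBIC)
b=cv2.resize(t["image"][190:270,140:220+20,::-1][:, :80+20],(500,400),interpolation=cv2.INTER_CUBIC)
cv2.imwrite("pics/c7.png",np.hstack([a[:,:300],b]))
print("punch head pred",proj(t,[476,203.6,90]),proj(t,[475,204,24]),proj(t,[462.5,342,202]))
```

```text
[384.86167981 355.4045483  308.40967557] [-1.57280296e-04  5.81617961e-01  8.13461908e-01 -4.97063275e-04] 0.14055286829601252
punch head pred (np.float64(210.5), np.float64(211.5)) (np.float64(213.1), np.float64(214.1)) (np.float64(157.8), np.float64(211.6))
```

View pics/c7.png

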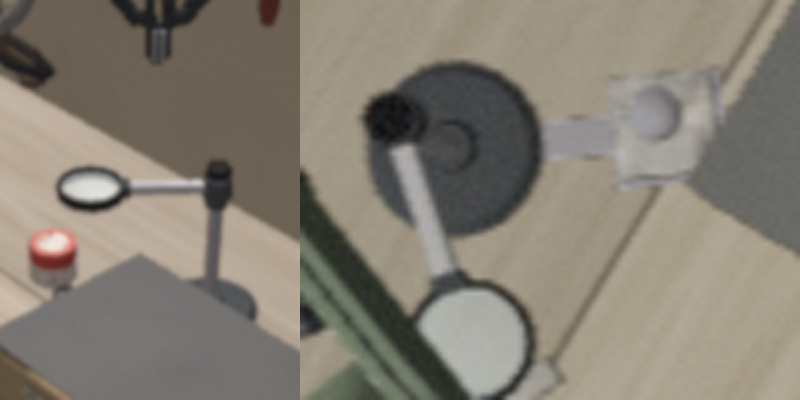

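The punch stands near the block's centre: head at crop (656,113), block centre about (663,128), which agrees with the parallax. The bar runs from (400,140) to (445,275). I lower beside it and push.

Call:
{"api": "move_arm", "payload": {
  "moves": [
    [[0, 0, 0, 3, 0], [0, 0, 0, 3, 0], [0, 0, 0, 3, 0], [0, 0, 0, 3, 0], [0, 0, 0, 2, 0], [0, 0, 0, 0.8, 0], [0, 0, 0, 0, 0], [0, -0.6, 0, 0, 0], [0, -0.6, 0, 0, 0], [0, 0, 0, 0, 0]]
  ]
}}

```text
clock: 20.3
ee_pos: [389.4, 343.9, 161.5]
orientation: [0.0, 0.581, 0.814, 0.0]
wrist_force: [0.5, 0.3, 0.2]
width: 0.1
gripper_force: 0.0
```

Call:
{"api": "move_arm", "payload": {
  "moves": [
    [[0, -0.3, 0, 0, 0], [0, -0.3, 0, 0, 0], [0, -0.3, 0, 0, 0], [0, -0.2, 0, 0, 0]]
  ]
}}

```text
clock: 20.8
ee_pos: [392.3, 334.3, 160.9]
orientation: [-0.001, 0.581, 0.814, 0.0]
wrist_force: [-1.8, 3.3, 0.6]
width: 0.1
gripper_force: 1.9
```

Call:
{"api": "move_arm", "payload": {
  "moves": [
    [[0, -0.38, -0.075, 0, -0.055], [0, -0.38, -0.075, 0, -0.055], [0, -0.38, -0.075, 0, -0.055], [0, -0.38, -0.075, 0, -0.055], [0, -0.38, -0.075, 0, -0.055], [0, -0.38, -0.075, 0, -0.055], [0, -0.38, -0.075, 0, -0.055], [0, -0.38, -0.075, 0, -0.055], [0, -0.38, -0.075, 0, -0.055], [0, -0.38, -0.075, 0, -0.055]]
  ]
}}

```text
clock: 22.05
ee_pos: [407.2, 299.2, 161.1]
orientation: [-0.0, 0.337, 0.942, 0.001]
wrist_force: [-1.9, 4.1, 0.4]
width: 0.3
gripper_force: 1.8
```

Call:
{"api": "move_arm", "payload": {
  "moves": [
    [[0, -0.38, -0.075, 0, -0.055], [0, -0.38, -0.075, 0, -0.055], [0, -0.38, -0.075, 0, -0.055], [0, -0.38, -0.075, 0, -0.055], [0, -0.38, -0.075, 0, -0.055], [0, -0.38, -0.075, 0, -0.055], [0, -0.38, -0.075, 0, -0.055], [0, -0.38, -0.075, 0, -0.055], [0, -0.38, -0.075, 0, -0.055], [0, 0, 0, 0, 0]]
  ]
}}

```text
clock: 23.3
ee_pos: [434.0, 277.1, 160.9]
orientation: [-0.0, 0.097, 0.995, -0.0]
wrist_force: [-2.2, 2.3, 1.5]
width: -0.0
gripper_force: 1.1
```

Run:
```python
from h import *
import cv2
t=cam("top");s=cam("side");o=robot.observe();print(o["ee_pos"],o["orientation"],o["wrist_force"])
cv2.imwrite("pics/t8.png",t["image"][:,:,::-1]);cv2.imwrite("pics/s8.png",s["image"][:,:,::-1])
p=o["ee_pos"];q=o["orientation"]; psi=2*np.arctan2(q[2],q[1])-np.pi/2
d=p[:2]-[462.3,342]; c,si=np.cos(psi),np.sin(psi)
print("psi",np.degrees(psi),"tool x,y rel",d@[-si,c],d@[c,si])
# bright-lens blob vs. dark frame near expected place
print("target px top",proj(t,[476,203.6,176]),"side",proj(s,[476,203.6,176]))
for th in(-100,-95,-90,-84): 
    a=np.radians(th); print(th,proj(s,[462.3+140*np.cos(a),342+140*np.sin(a),176]))
```

```text
[433.94669056 277.04389986 160.8657788 ] [-1.70082624e-04  9.71045898e-02  9.95274154e-01 -1.69436776e-04] [-1.73531685  2.62886096  0.28363889]
psi 78.85507150926838 tool x,y rel 15.26315085800487 -69.2115693147395
target px top (np.float64(206.6), np.float64(208.3)) side (np.float64(313.7), np.float64(156.8))
-100 (np.float64(300.4), np.float64(154.2))
-95 (np.float64(304.5), np.float64(155.3))
-90 (np.float64(308.7), np.float64(156.2))
-84 (np.float64(314.0), np.float64(157.0))
```

Call:
{"api": "move_arm", "payload": {
  "moves": [
    [[0, -0.277, -0.056, 0, -0.04], [0, -0.277, -0.056, 0, -0.04], [0, -0.277, -0.056, 0, -0.04], [0, -0.277, -0.056, 0, -0.04], [0, -0.277, -0.056, 0, -0.04], [0, -0.277, -0.056, 0, -0.04], [0, 0, 0, 0, 0]]
  ]
}}

```text
clock: 24.28
ee_pos: [450.0, 272.1, 160.8]
orientation: [-0.0, -0.023, 1.0, -0.0]
wrist_force: [-2.9, 2.2, 1.1]
width: -0.0
gripper_force: 1.3
```

```bash
cat > lens.py <<'E'
from h import *
import cv2
def lens(im,u0,v0,r,bright=150):
    g=cv2.cvtColor(im,cv2.COLOR_RGB2GRAY); x,y=int(u0-r),int(v0-r); g=g[y:y+2*r,x:x+2*r]
    out=[]
    for m in ((g>bright),(g<75)):
        n,l,st,c=cv2.connectedComponentsWithStats(m.astype(np.uint8))
        for i in range(1,n):
            if st[i,4]>40: out.append((m is not None and st[i].tolist(),(st[i,0]+st[i,2]/2-.5+x,st[i,1]+st[i,3]/2-.5+y)))
    return out
E
python3 - <<'E'
from lens import *
s0=cv2.imread("pics/side0.png")[:,:,::-1].copy()
print("ref side0 (274.1,130.5)");[print(o) for o in lens(s0,274,130,22)]
s=cam("side");t=cam("top");print(robot.observe()["ee_pos"])
print("side");[print(o) for o in lens(s["image"],312,157,22)]
a=cv2.resize(s["image"][110:210,260:360,::-1],(400,400),interpolation=cv2.INTER_CUBIC)
b=cv2.resize(t["image"][165:265,150:250,::-1],(400,400),interpolation=cv2.INTER_CUBIC)
cv2.imwrite("pics/c9.png",np.hstack([a,b]))
E
```

```text
ref side0 (274.1,130.5)
([0, 0, 44, 44, 1341], (np.float64(273.5), np.float64(129.5)))
([12, 18, 20, 9, 150], (np.float64(273.5), np.float64(130.0)))
([10, 22, 27, 9, 77], (np.float64(275.0), np.float64(134.0)))
[449.97466532 272.12580916 160.77318611]
side
([0, 0, 17, 23, 308], (np.float64(298.0), np.float64(146.0)))
([25, 0, 7, 11, 52], (np.float64(318.0), np.float64(140.0)))
([34, 3, 10, 31, 213], (np.float64(328.5), np.float64(153.0)))
([13, 15, 23, 12, 203], (np.float64(314.0), np.float64(155.5)))
([16, 0, 17, 16, 102], (np.float64(314.0), np.float64(142.5)))
([11, 23, 26, 9, 78], (np.float64(313.5), np.float64(162.0)))
```

View pics/c9.png

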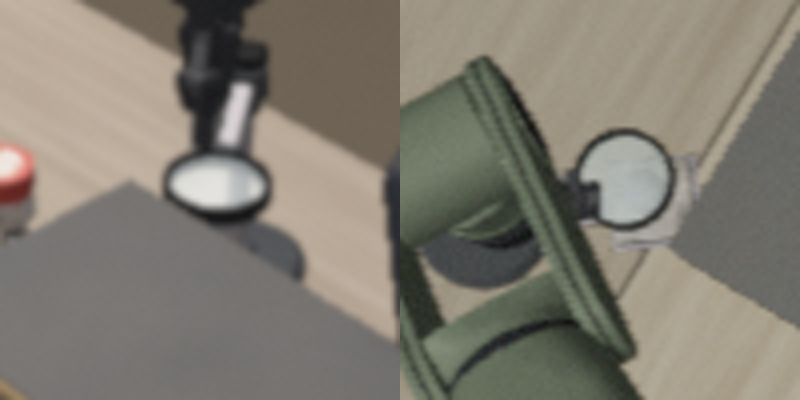

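Lens in top view at (205.9,209.4) against a bias-corrected target of about (207.2,209.3). In side view it is at (314.0,155.5) against about (314.8,157). That is within 2 mm, so I nudge a touch, back off, rise and recheck by code.

Call:
{"api": "move_arm", "payload": {
  "moves": [
    [[0, -0.06, 0, 0, 0], [0, 0, 0, 0, 0], [0, 0.5, 0, 0, 0], [0, 1.5, 0, 0, 0], [0, 1.5, 0, 0, 0], [0, 0.5, 0, -1, 0], [0, 0, 0, -4, 0], [0, 0, 0, -5, 0], [0, 0, 0, -5, 0], [0, 0, 0, 0, 0]]
  ]
}}

```text
clock: 25.62
ee_pos: [412.6, 271.6, 316.1]
orientation: [0.005, -0.023, 1.0, 0.003]
wrist_force: [0.2, 0.5, -0.8]
width: -0.2
gripper_force: 0.0
```

Call:
{"api": "move_arm", "payload": {
  "moves": [
    [[0, 2, -4, 0, 0], [0, 2, 5, 0, 0], [0, 2, 5, 0, 0], [0, 1, 5, 0, 0], [0, 0, 5, 0, 0], [0, 0, 5, 0, 0], [0, 0, 5, 0, 0], [0, 0, 0, 0, 0]]
  ]
}}

```text
clock: 26.62
ee_pos: [328.1, 529.3, 308.5]
orientation: [-0.001, -0.025, 1.0, -0.001]
wrist_force: [-0.9, -0.2, 0.0]
width: 0.0
gripper_force: 0.0
```

Run:
```python
from lens import *
s=cam("side");t=cam("top");o=robot.observe();print(o["ee_pos"],o["wrist_force"])
print("top target (207.2,209.3)");[print(x) for x in lens(t["image"],206,209,18,150)]
print("side target 314.8");[print(x) for x in lens(s["image"],314,157,18,150)]
# knob in top, old vs now ; other punches old vs now
t0=cv2.imread("pics/top0.png")[:,:,::-1]
s0=cv2.imread("pics/side0.png")[:,:,::-1]
for n,A,B,(x,y,w,h) in [("knob",t0,t["image"],(148,203,22,22)),("med",t0,t["image"],(332,217,20,20)),("small",t0,t["image"],(392,218,20,20)),("medS",s0,s["image"],(238,282,22,32)),("smallS",s0,s["image"],(205,352,22,32))]:
    print(n,np.abs(A[y:y+h,x:x+w].astype(int)-B[y:y+h,x:x+w]).mean().round(1))
g=cv2.cvtColor(t["image"],cv2.COLOR_RGB2GRAY)[190:230,185:230]
c=cv2.HoughCircles(cv2.resize(g,None,fx=6,fy=6,interpolation=cv2.INTER_CUBIC),cv2.HOUGH_GRADIENT,1,100,param1=120,param2=20,minRadius=60,maxRadius=90)
print((c[0,:,:]/6+[185-.4,190-.4,0]) if c is not None else None)
```

```text
[328.68963133 526.46299816 309.78155983] [0.43950411 0.26964186 0.45757616]
top target (207.2,209.3)
([8, 8, 20, 21, 339], (np.float64(205.5), np.float64(209.0)))
([15, 17, 19, 18, 80], (np.float64(212.0), np.float64(216.5)))
([4, 6, 21, 21, 43], (np.float64(202.0), np.float64(207.0)))
side target 314.8
([0, 0, 25, 20, 249], (np.float64(308.0), np.float64(148.5)))
([28, 0, 8, 28, 142], (np.float64(327.5), np.float64(152.5)))
([8, 11, 22, 12, 195], (np.float64(314.5), np.float64(155.5)))
([6, 18, 26, 10, 86], (np.float64(314.5), np.float64(161.5)))
knob 14.5
med 1.5
small 1.5
medS 0.5
smallS 0.5
[[205.35       209.18333397  10.91666698]]
```

```bash
python3 -c "
from rig import robot
print(robot.finish_job())"
```

```text
the job is handed in; nothing more can be done
None
```

The large punch stands upright on the block, about 4 mm from its centre by my camera estimate, with the lens swung over it and roughly 3–5 mm off its axis. The medium and small punches are unmoved, and the job was handed in at about 27 s with no verdict returned.

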